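# Gauge the depth of a clamp cylinder

### The arm

A 6-joint arm with a two-finger parallel gripper is mounted at the origin on the work surface. World frame = base frame: x ahead of the robot, y to its left, z up, the work surface at z = 0. Lengths are in m, angles in rad, forces in N, time in s.
With the tool pointing down it reaches from about 0.4 to 0.825 m from the base axis. Payload 7 kg.
Tool frame: the origin (TCP) lies at the centre of the arm's flange, where the gripper is bolted on; the fingertips stand 178 mm ahead of it and the grasp point (between the pads) lies arm.tcp_to_grasp ahead of it (arm.tcp_to_grasp is the distance from the TCP to the grasp point, in m); z points along the fingers, y is the direction in which the jaws open and shut (so a half turn about z gives the same grasp; the last joint's range is limited). The gripper opens to 88 mm and grips with 3 to 60 N. Pads are 19 mm wide; open, the fingers measure 130 mm over their backs; the gripper's body (78 mm by 193 mm) begins 47 mm behind the grasp point.
Start: joints at [-0.928, 0.359, 0.012, 0, -1.224, -0.288], TCP at [0.234, -0.633, 0.405] pointing down, gripper open.
Joint ranges: [-3.07, 3.07], [-1.43, 2.12], [-1.02, 1.25], [-3.03, 1.67], [-3.05, -0], [-3.03, 3.03]. Speed limits (rad/s): [2.39, 2.39, 3.01, 3.14, 3.14, 3.14].

### API

Orientations are given as [roll, pitch, yaw] about the fixed x, y, z axes, in that order (R = Rz(yaw) Ry(pitch) Rx(roll)).
In Python, from station import arm gives the robot as it stands.
- The arm moves only by the tool move_arm, never from a script. Its argument "deltas" is a list of rows, each a list of 6 numbers: the shift along the world's x, y, z in mm, then the turn, a rotation vector about the world's x, y, z in degrees. In form: [[tx, ty, tz, ax, ay, az], ...]. A call has exactly 5 rows; each row shifts and turns the commanded pose from where the row before left it; what a row does not reach is not made up. A row lasts 1/12 s, in which the tool goes at most 41.7 mm and 7.16 degrees, less where a joint would pass 70% of its speed; a pose out of reach is approached as far as the arm can. A call with a gripper value outside its range is refused whole. "claw" is the closure in counts, from 0 (fully open) to 255 (shut), set as the call begins (left out, the last holds). The fingers move at their own pace and stop on an object; "squeeze" is the grip in N (left out, the last holds). Time passes only in rows, so rows that do not move let the fingers close, or fill a call up. It gives the time, the measured TCP pose, the force and the opening at its end, in the units of the state.
- arm.get_state(): the state, without advancing time (a new reading comes with each control period).
- arm.grab_frame(name): name is "scene" or "top" or "wrist"; returns the picture (384x512x3 uint8, red, green, blue); there is no depth.
- arm.calibration(name): a dict with "intrinsics" (3x3 intrinsics, pixels), "k1" (the pictures are not rectified: a ray, as slopes to the right and down, at radius r is drawn at 1 + k1 r^2 times it, then the intrinsics apply), "T" (4x4, takes a point from camera to world coordinates); the wrist camera has in their place "mount" (4x4, takes a point from camera to tool coordinates, whose origin is the TCP and whose axes are the flange's). Camera axes: x right, y up, looking along -z (the intrinsics and any distortion apply to the point x, -y, -z); pixel columns grow to the right and rows downward; lengths in m; the calibration is good to about 2 mm. A picture is of the moment at which its call begins: read the wrist's pose just before it. calibration takes no time and is no camera call.
- arm.job_done(): hands the job in, once; it reports no verdict.
Trained networks look in the newest picture that a camera, given by its name, has taken for a name from the list of things; names that differ only in an ending like _2 or _b are one class to them, and where a whole thing is asked for, a point or a joint stands for the part that bears it (a point fixed in the world has none). Each returns a list of dicts, best first, with "score" (0 to 1); they miss things now and then, are a little off and sometimes report something else, mostly with a low value. They report only what shows in the picture. A call takes as long as a camera call. They do not tell look-alikes from the thing itself.
- arm.spot_in(thing, camera): "xy" ([column, row] in pixels, amid what is visible of it).
- arm.masks_of(thing, camera): "pixels" (384x512 bool, what is visible of it) and "xy" ([column, row] in pixels, amid what is visible of it).
- arm.spot_point(thing, camera): "xy" ([column, row] in pixels: a listed point, or the origin of a listed thing).
The state is a dict: "t": time; "q": joint angles; "qd": joint speeds; "joint_efforts": joint torques, N m; "eef_pos": TCP position; "ee_rot": TCP orientation; "force": force on the tool from outside, world axes, zero at the start; "moment": the same for the moment, N m; "width": finger opening in m.
Only numpy, scipy, OpenCV 4.12 (cv2) and the standard library are available. Lean on these libraries where they do the work, as an engineer would, in place of code of your own. Each camera call takes 0.05 s, during which the arm holds its last target. There are 200 camera calls.

### The job

Find out how deep the aluminium clamp cylinder is with its piston fully home: put the yellow-capped depth rod into the bore and press it down steadily past the drag of the piston until it is home on the bottom, with a firm push of about 15 N there for a moment but never more than 25 N. Leave the rod standing on the piston and set the red arm of the height gauge so that its upper face is level with the top of the rod, then let go. Do not disturb the other things on the bench.

Things in the scene. Friction and masses are not known exactly. Their poses are not given: they have to be found in the camera images.
- rod: Depth rod, loose, 180 g or so, at first standing upright in the rack. Steel shaft 16 mm diameter with dark rings every 10 mm and a 2 mm chamfer at its foot, and on top a yellow cap 17 mm diameter and 8 mm high; 140 mm long over all. Origin: centre of its foot (lower end face); z runs up along the rod. Shaft free to grip between 50 and 132 mm from the foot while it is in the rack; it can be pushed by the shaft (a grip of 60 N or more does not slip) or on the cap.
- rod_top (a point): Centre of the top face of the rod's yellow cap, 140 mm from the foot along the rod.
- cylinder: Clamp cylinder, fixed: aluminium block 80 x 80 mm, 90 mm high, with low dark bolt heads (3 mm) at the corners of its top, a blue flange at the foot and two brass ports at one side. Its vertical bore is in the middle of the top. Origin: centre of the underside; z up.
- bore (a point): Centre of the mouth of the bore in the top of the cylinder block. Bore 19 mm diameter with a 3 mm chamfer at the mouth. With the piston home, the bore is between 40 and 75 mm deep from mouth to piston top; this depth differs from one run to the next and cannot be seen.
- piston: Brass piston, 18 mm diameter, in the bore. Origin: centre of its top face, where the rod's foot is to stand; z up. It starts 8 to 22 mm above home, moves only down and up, drags on its seal (5 to 6 N slides it, it stays where left) and when home meets a stiff rubber end cushion (about 1 mm for each 5 N, springs back when unloaded): a steep rise of force past 8 N shows it is home.
- rack: Rack, fixed: green block 80 x 80 mm, 45 mm high, with a hole 17.5 mm diameter and 35 mm deep in the middle of its top, in which the rod stands at first (its foot 10 mm above the bench). Origin: centre of the underside; z up.
- gauge: Height gauge, fixed: steel base plate 120 x 80 mm, 16 mm high, with an upright aluminium column 278 mm high standing 85 mm from the origin along +x of the gauge. Origin: on the bench below the point where the red arm is to be gripped; x points from there to the column, z up.
- pointer (a point): Centre line point on the upper face of the red arm of the height gauge, where to grip it. The arm is level, 14 mm wide (along the gauge's y) and 12 mm high (this point lies on its upper face), and reaches 25 mm from here along the gauge's -x and 68 mm along +x to the black slide on the column. Arm and slide move only up and down: upper face 140 to 245 mm above the bench, against a drag of about 5 N, and stay where they are left.
- bushing: Bystander: loose brass ring, 48 mm diameter, 22 mm high. Origin: centre of the underside.
- jar: Bystander: loose small jar with green lid, 52 mm diameter, 60 mm high. Origin: centre of the underside.
- spanner: Bystander: loose steel spanner 180 mm long lying on the bench.
Things that resemble listed ones, but are neither listed nor needed, are in the scene too. Of the things shaped like the rod, the steel one is meant.

How it is judged:
On the way:
1. the rod, standing in the bore, presses the piston on the bottom with 10 N or more for 0.15 s (horizontal distance between rod and piston below 0.004 m and z of rod in the frame of piston between -0.003 and 0.003 m and angle between rod's own z axis and vertical below 0.15 rad and contact force between rod and piston above 10 N), for 0.15 s.
At the end, for the whole second after the job is handed in: The rod stands at rest in the bore, its foot on the piston (within 4 mm sideways and 3 mm in height, tilted less than 0.15 rad), and the upper face of the red arm is level with the centre of the rod's top within 4 mm (horizontal distance between rod and piston below 0.004 m and z of rod in the frame of piston between -0.003 and 0.003 m and angle between rod's own z axis and vertical below 0.15 rad and z of rod_top in the frame of pointer between -0.004 and 0.004 m and linear speed of rod below 0.02 m/s); the robot touches nothing.
It fails at once if the rod presses the piston with more than 25 N (contact force between rod and piston above 25 N).
It fails at once if the bushing is moved more than 20 mm (distance of bushing from where it was at the start of the episode above 0.02 m).
It fails at once if the jar is moved more than 20 mm (distance of jar from where it was at the start of the episode above 0.02 m).
It fails at once if the spanner is moved more than 20 mm (distance of spanner from where it was at the start of the episode above 0.02 m).
It also fails if it takes over 70 s, if anything falls off the work surface, if the arm or the gripper's body presses on something with over 40 N, if the wrist force passes 120 N, or if a joint passes its speed limit or range.

## Working session

There is one attempt and no reset: what is moved stays moved. The work goes in short steps, Python scripts to look and compute and a tool call to move; the robot and the scene stay as the last step left them, time stands still between calls to the robot, and variables do not carry over. Pictures are saved under pics/ and viewed, about 8 in all and at most 12, crops included, and the job is handed in when it is done.

Besides the shell and the picture viewer there is one more tool, called after "Call:" as name([rows], argument=value, ...), one row to a line, values as JSON. move_arm: Moves the arm, as the interface text tells. Its arguments: {"type":"object","properties":{"deltas":{"type":"array","items":{"type":"array","items":{"type":"number"}}},"claw":{"type":"number"},"squeeze":{"type":"number"}},"required":["deltas"]}

```bash
ls; mkdir -p pics
cat > h.py <<'E'
from station import arm
import numpy as np, cv2
from scipy.spatial.transform import Rotation as R
def cam(name):
    c=arm.calibration(name); K=np.array(c["intrinsics"]); k1=c["k1"]
    if "T" in c: T=np.array(c["T"])
    else:
        s=arm.get_state(); W=np.eye(4); W[:3,:3]=R.from_euler("xyz",s["ee_rot"]).as_matrix(); W[:3,3]=s["eef_pos"]; T=W@np.array(c["mount"])
    return K,k1,T
def ray(name,xy,C=None):
    K,k1,T=C or cam(name)
    p=cv2.undistortPoints(np.array([[xy]],float),K,np.array([k1,0,0,0,0.]))[0,0]
    d=T[:3,:3]@np.array([p[0],-p[1],-1]); return T[:3,3],d
def atz(name,xy,z,C=None):
    o,d=ray(name,xy,C); return o+d*(z-o[2])/d[2]
def proj(name,P,C=None):
    K,k1,T=C or cam(name)
    q=(np.array(P)-T[:3,3])@T[:3,:3]; x=np.array([q[0],-q[1]])/-q[2]
    x=x*(1+k1*x@x); return K[:2,:2]@x+K[:2,2]
def tri(n1,a,n2,b):
    A=[];B=[]
    for o,d in (ray(n1,a),ray(n2,b)):
        d=d/np.linalg.norm(d); M=np.eye(3)-np.outer(d,d); A.append(M);B.append(M@o)
    return np.linalg.lstsq(np.vstack(A),np.hstack(B),rcond=None)[0]
def save(im,f): cv2.imwrite("pics/"+f,cv2.cvtColor(im,cv2.COLOR_RGB2BGR))
E
python3 - <<'E'
from h import *
a=arm.grab_frame("scene");b=arm.grab_frame("top")
save(a,"s0.png");save(b,"t0.png")
print(arm.tcp_to_grasp, arm.get_state())
for c in("scene","top"):
    print(c,cam(c)[2][:3,3].round(3))
    for t in("rod_top","rod","bore","cylinder","rack","gauge","pointer","bushing","jar","spanner"):
        print(t,[(np.round(r["xy"],1).tolist(),round(r["score"],2)) for r in arm.spot_point(t,c)])
E
```

```text
pics
0.1593 {'t': 0.1, 'q': array([-9.27881842e-01,  3.59342857e-01,  1.11553132e-02, -3.11233789e-04,
       -1.22413220e+00, -2.88111923e-01]), 'qd': array([-0.00153548, -0.00096751,  0.00100453,  0.00196762,  0.00073886,
        0.00082573]), 'joint_efforts': array([-2.53027523e-03, -5.84164667e+01,  2.93752438e+01,  7.01559439e+00,
        1.02161805e-02, -3.30027137e-05]), 'eef_pos': array([ 0.23444392, -0.63279354,  0.40379995]), 'ee_rot': array([ 3.14004888e+00, -1.52373117e-04, -2.78689594e+00]), 'force': array([0.15306567, 0.78003179, 0.39744432]), 'moment': array([ 0.05837189,  0.00887211, -0.00724693]), 'width': 0.08747123984243974}
scene [ 1.222 -0.246  0.549]
rod_top [([94.3, 185.3], 0.91), ([116.9, 181.7], 0.88), ([114.8, 235.9], 0.88), ([121.1, 205.8], 0.79)]
rod [([133.3, 262.0], 0.98), ([130.9, 292.8], 0.87), ([132.6, 233.7], 0.78), ([110.6, 242.0], 0.63)]
bore [([242.8, 191.5], 0.84)]
cylinder [([247.8, 224.0], 0.65)]
rack [([135.8, 262.8], 0.92)]
gauge [([354.3, 190.9], 0.86), ([132.1, 259.5], 0.61), ([247.6, 224.1], 0.36)]
pointer [([362.7, 109.3], 0.67)]
bushing [([297.4, 191.0], 0.69)]
jar [([194.7, 206.3], 0.65)]
spanner [([353.9, 270.7], 0.62), ([354.6, 194.3], 0.41)]
top [ 0.418 -0.014  1.184]
rod_top [([371.7, 238.3], 0.64), ([352.6, 240.3], 0.51), ([355.0, 170.0], 0.43), ([354.8, 202.0], 0.38)]
rod [([343.0, 182.2], 0.57), ([342.6, 206.5], 0.52), ([336.9, 242.4], 0.47), ([354.5, 242.5], 0.42)]
bore [([252.2, 222.8], 0.94)]
cylinder [([254.3, 226.6], 0.94), ([130.2, 215.9], 0.32)]
rack []
gauge [([150.9, 230.2], 0.95)]
pointer [([131.0, 215.3], 0.93)]
bushing [([195.3, 249.1], 0.54)]
jar [([284.7, 253.8], 0.87)]
spanner [([204.1, 148.0], 0.58)]
```

```bash
python3 -c "
import cv2,numpy as np
a=cv2.imread('pics/s0.png');b=cv2.imread('pics/t0.png')
cv2.imwrite('pics/st0.png',np.vstack([cv2.resize(a,(400,300)),cv2.resize(b,(400,300))]))"
```

```text
(no output)
```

View pics/s0.png

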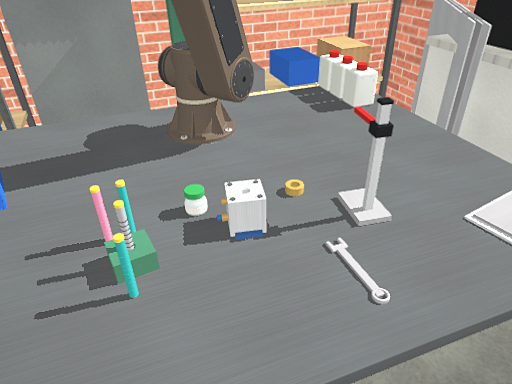

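View pics/t0.png

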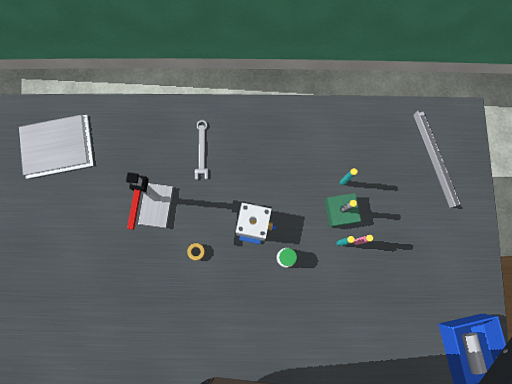

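The scene image shows the steel rod, cap at about (120,205), in the green rack with cyan rods at (120,185) and (120,238) and a pink one at (95,189). The cylinder bore is at (246,190), the red arm tip at about (358,110). In the top view the steel cap is near (353,203), the bore at (252,221) and the red arm runs from (131,228) to (137,188).

Run:
```python
from h import *
f=lambda v:(np.array(v)*1000).round(1)
for n,a,b in [("rodtop",(121.1,205.8),(354.8,202)),("pink",(94.3,188),(371,238.3)),("cyan far",(120,184),(352.6,240.3)),("cyan near",(119,238),(354.5,171)),("bore",(242.8,191.5),(252.2,222.8)),("pointer",(362.7,109.3),(131,215.3))]:
    p=tri("scene",a,"top",b); print(n,f(p),"err",(proj("scene",p)-a).round(1),(proj("top",p)-b).round(1))
print("rodtop z=.15",f(atz("scene",(121.1,205.8),.15)),f(atz("top",(354.8,202),.15)))
print("bore z=.09",f(atz("scene",(242.8,191.5),.09)),f(atz("top",(252.2,222.8),.09)))
# caps: yellow blobs, and green rack, red arm
for c in("scene","top"):
    im=cv2.cvtColor(cv2.imread("pics/%s0.png"%c[0]),cv2.COLOR_BGR2HSV)
    for nm,lo,hi in(("yellow",(24,150,120),(34,255,255)),("green",(60,80,40),(85,255,200)),("red",(0,180,100),(6,255,255)),("red",(174,180,100),(180,255,255))):
        n,l,s,ce=cv2.connectedComponentsWithStats(cv2.inRange(im,lo,hi))
        print(c,nm,[(s[i].tolist(),ce[i].round(1).tolist()) for i in range(1,n) if s[i,4]>8 and s[i,1]>80])
# red arm axis in top
im=cv2.cvtColor(cv2.imread("pics/t0.png"),cv2.COLOR_BGR2HSV)
m=cv2.inRange(im,(0,150,80),(8,255,255))|cv2.inRange(im,(172,150,80),(180,255,255)); m[:170]=0;m[:,170:]=0
r=cv2.minAreaRect(cv2.findNonZero(m)); print(r,cv2.boxPoints(r).round(1).tolist())
```

```text
rodtop [ 594.4 -285.2  146. ] err [-3.6 -0.1] [-2.5 -0.2]
pink [ 502.5 -326.9  139.6] err [-1.9 -0.1] [-1.4 -0. ]
cyan far [ 498.1 -280.2  135. ] err [-2.2 -0.1] [-1.7 -0.1]
cyan near [ 677.2 -293.4  138. ] err [-2.1 -0. ] [-1.2 -0.1]
bore [547.1 -32.4  84.1] err [ 0.4 -0. ] [0.3 0.1]
pointer [546.4 251.  228.1] err [ 0.1 -0. ] [0.1 0. ]
rodtop z=.15 [ 603.4 -278.8  150. ] [ 593.3 -290.4  150. ]
bore z=.09 [555.4 -35.9  90. ] [546.7 -31.5  90. ]
scene yellow [([116, 180, 8, 7, 41], [119.4, 183.0]), ([90, 186, 9, 7, 44], [94.1, 188.7]), ([114, 201, 9, 7, 52], [118.1, 203.9]), ([113, 233, 11, 10, 72], [118.2, 237.4])]
scene green [([184, 191, 19, 9, 87], [192.7, 195.9]), ([127, 229, 32, 48, 961], [142.4, 254.2]), ([104, 240, 22, 44, 390], [114.7, 260.5])]
scene red [([355, 107, 20, 16, 144], [363.9, 114.4])]
scene red []
top yellow [([351, 169, 6, 6, 29], [353.3, 171.3]), ([350, 200, 6, 7, 30], [352.6, 202.8]), ([366, 235, 7, 6, 31], [369.2, 237.4]), ([348, 236, 6, 7, 31], [350.5, 238.8])]
top green [([325, 193, 36, 34, 832], [341.2, 210.2]), ([279, 248, 18, 18, 243], [287.8, 256.6])]
top red [([128, 189, 12, 40, 241], [133.5, 208.9])]
top red []
((133.4794464111328, 208.81100463867188), (6.70088529586792, 39.87754821777344), 10.491477012634277) [[126.5999984741211, 227.8000030517578], [133.8000030517578, 188.60000610351562], [140.39999389648438, 189.8000030517578], [133.10000610351562, 229.0]]
```

Call:
move_arm([
  [24,23,0,0,0,-1.4],
  [24,23,0,0,0,-1.4],
  [24,23,0,0,0,-1.4],
  [24,23,0,0,0,-1.4],
  [24,23,0,0,0,-1.4],
])

```text
t: 1.52
eef_pos: [0.3553, -0.5168, 0.4048]
ee_rot: [-3.141, 0.0, -2.911]
force: [0.8, -0.2, 0.1]
width: 0.0879
```

Call:
move_arm([
  [24,23,0,0,0,-1.4],
  [24,23,0,0,0,-1.4],
  [24,23,0,0,0,-1.4],
  [24,23,0,0,0,-1.4],
  [24,23,0,0,0,-1.4],
])

```text
t: 1.93
eef_pos: [0.4754, -0.4016, 0.4049]
ee_rot: [-3.141, 0.0, -3.032]
force: [-0.3, -0.5, 1.2]
width: 0.0878
```

Call:
move_arm([
  [24,23,0,0,0,-1.4],
  [24,23,0,0,0,-1.4],
  [24,23,0,0,0,-1.4],
  [20,23,0,0,0,-1],
  [0,0,0,0,0,0],
])

```text
t: 2.35
eef_pos: [0.5696, -0.3075, 0.4043]
ee_rot: [3.141, 0.001, -3.12]
force: [-0.9, -1.3, -0.3]
width: 0.0878
```

```bash
cat > w.py <<'E'
from h import *
import sys
s=arm.get_state(); C=cam("wrist"); im=arm.grab_frame("wrist"); save(im,sys.argv[1]+".png")
np.save(sys.argv[1]+".npy",C[2])
print(s["t"],s["eef_pos"].round(4),np.degrees(s["ee_rot"]).round(2),s["force"].round(2),s["width"],"q",s["q"].round(2))
print("cam",C[2].round(3).tolist())
hsv=cv2.cvtColor(im,cv2.COLOR_RGB2HSV)
n,l,st,ce=cv2.connectedComponentsWithStats(cv2.inRange(hsv,(24,130,100),(34,255,255)))
for i in range(1,n):
    if st[i,4]>30: print("yellow",st[i].tolist(),ce[i].round(1),"at z=.149",(atz("wrist",ce[i],.149,C)*1000).round(1))
for t in sys.argv[2:]:
    for r in arm.spot_point(t,"wrist"): print(t,np.round(r["xy"],1),round(r["score"],2))
E
python3 w.py w1 rod_top rod rack
python3 - <<'E'
from h import *
for z in(.146,.150):print((atz("top",(352.6,202.8),z)*1000).round(1),(atz("scene",(118.1,203.9),z)*1000).round(1))
E
mv w1.png pics/ 2>/dev/null; ls pics
```

```text
2.35 [ 0.5696 -0.3075  0.4043] [ 1.7998e+02  4.0000e-02 -1.7873e+02] [-0.87 -1.32 -0.3 ] 0.0878358990686154 q [-0.19  0.31 -0.05 -0.   -1.2  -1.35]
cam [[-0.022, -0.95, -0.311, 0.485], [1.0, -0.021, -0.006, -0.309], [-0.0, -0.311, 0.951, 0.384], [0.0, 0.0, 0.0, 1.0]]
yellow [287, 89, 22, 23, 405] [297.8 100. ] at z=.149 [ 498.5 -278.2  149. ]
yellow [221, 93, 22, 23, 395] [231.9 103.6] at z=.149 [ 502. -324.  149.]
yellow [274, 209, 20, 21, 336] [283.4 219.3] at z=.149 [ 588.8 -283.9  149. ]
yellow [262, 305, 14, 5, 62] [268.5 306.8] at z=.149 [ 671.3 -292.4  149. ]
rod_top [282.  218.3] 0.96
rod_top [231.5 105.6] 0.91
rod_top [271.  303.9] 0.78
rod_top [298.3  99.6] 0.69
rod [271.4 168.5] 0.98
rod [237.7  93.8] 0.97
rod [285.2  91.4] 0.93
rack [272.2 172.2] 0.63
[ 591.9 -285.8  146. ] [ 588.9 -283.7  146. ]
[ 591.2 -284.7  150. ] [ 595.2 -283.3  150. ]
s0.png
st0.png
t0.png
w1.png
```

View pics/w1.png

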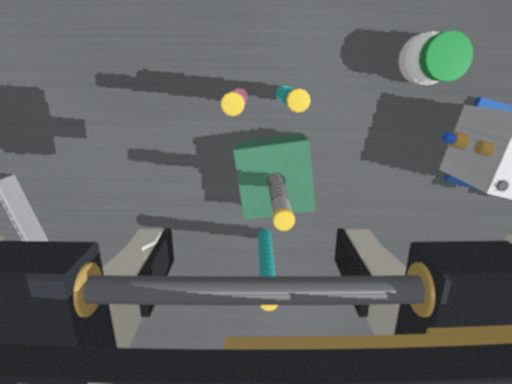

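The wrist view confirms the steel rod's cap at (284,219) in the rack, with neighbours ≥80 mm away in x. So jaws along y are clear.

Call:
move_arm([
  [10,11,0,0,0,-1],
  [11,12,-10,0,0,0],
  [0,0,-25,0,0,0],
  [0,0,-20,0,0,0],
  [0,0,0,0,0,0],
])

```text
t: 2.97
eef_pos: [0.5861, -0.2875, 0.3445]
ee_rot: [3.139, -0.007, -3.14]
force: [-0.1, 0.6, -1.8]
width: 0.0876
```

```bash
python3 w.py w2; mv w2.png pics/ 2>/dev/null
```

```text
2.9667 [ 0.5861 -0.2875  0.3445] [ 179.84   -0.39 -179.91] [-0.09  0.6  -1.81] 0.08764689028404657 q [-0.16  0.37 -0.12 -0.   -1.09 -1.41]
cam [[-0.001, -0.953, -0.304, 0.502], [1.0, -0.0, -0.002, -0.287], [0.002, -0.304, 0.953, 0.325], [0.0, 0.0, 0.0, 1.0]]
yellow [258, 62, 30, 31, 734] [272.8  77. ] at z=.149 [ 499.3 -277.2  149. ]
yellow [170, 69, 31, 31, 758] [184.9  83.9] at z=.149 [ 502.6 -322.3  149. ]
yellow [246, 222, 27, 28, 584] [259. 236.] at z=.149 [ 588.6 -283.7  149. ]
yellow [236, 325, 22, 12, 203] [247.  331.4] at z=.149 [ 658.6 -291.2  149. ]
```

Call:
move_arm([
  [0,0,-22,0,0,0],
  [0,0,-22,0,0,0],
  [0,0,-22,0,0,0],
  [0,0,-5,0,0,0],
  [0,0,0,0,0,0],
])

```text
t: 3.43
eef_pos: [0.5872, -0.2882, 0.2781]
ee_rot: [3.141, -0.002, -3.14]
force: [0.5, -0.1, 0.1]
width: 0.0877
```

Call:
move_arm([
  [0,0,0,0,0,0],
  [0,0,0,0,0,0],
  [0,0,0,0,0,0],
  [0,0,0,0,0,0],
  [0,0,0,0,0,0],
])

```text
t: 3.85
eef_pos: [0.5876, -0.288, 0.2796]
ee_rot: [-3.141, 0.001, -3.139]
force: [-0.5, -0.4, 0.2]
width: 0.0876
```

Call:
move_arm([
  [1.5,4,-2,0,0,0],
  [0,0,0,0,0,0],
  [0,0,0,0,0,0],
  [0,0,0,0,0,0],
  [0,0,0,0,0,0],
])

```text
t: 4.27
eef_pos: [0.589, -0.2839, 0.2766]
ee_rot: [3.142, -0.0, -3.139]
force: [0.5, 0.5, -0.7]
width: 0.0879
```

Call:
move_arm([
  [0,0,0,0,0,0],
  [0,0,0,0,0,0],
  [0,0,0,0,0,0],
  [0,0,0,0,0,0],
  [0,0,0,0,0,0],
], claw=255, squeeze=20)

```text
t: 4.68
eef_pos: [0.5889, -0.284, 0.2767]
ee_rot: [3.142, 0.0, -3.139]
force: [0.7, 0.6, 0.1]
width: 0.06
```

Call:
move_arm([
  [0,0,0,0,0,0],
  [0,0,0,0,0,0],
  [0,0,0,0,0,0],
  [0,0,0,0,0,0],
  [0,0,0,0,0,0],
])

```text
t: 5.1
eef_pos: [0.589, -0.2839, 0.2767]
ee_rot: [3.142, 0.0, -3.139]
force: [0.6, -0.3, -0.2]
width: 0.0269
```

Call:
move_arm([
  [0,0,0,0,0,0],
  [0,0,0,0,0,0],
  [0,0,0,0,0,0],
  [0,0,0,0,0,0],
  [0,0,0,0,0,0],
])

```text
t: 5.52
eef_pos: [0.589, -0.2839, 0.2766]
ee_rot: [3.142, -0.0, -3.139]
force: [-0.4, 0.2, -0.0]
width: 0.0159
```

Call:
move_arm([
  [0,0,0,0,0,0],
  [0,0,0,0,0,0],
  [0,0,0,0,0,0],
  [0,0,0,0,0,0],
  [0,0,0,0,0,0],
], squeeze=60)

```text
t: 5.93
eef_pos: [0.589, -0.2839, 0.2767]
ee_rot: [-3.142, -0.0, -3.139]
force: [-0.4, -0.4, -0.2]
width: 0.0152
```

Call:
move_arm([
  [0,0,20,0,0,0],
  [0,0,30,0,0,0],
  [0,0,30,0,0,0],
  [0,0,30,0,0,0],
  [0,0,20,0,0,0],
])

```text
t: 6.35
eef_pos: [0.589, -0.2841, 0.4095]
ee_rot: [-3.141, 0.002, -3.139]
force: [1.0, 0.9, -1.8]
width: 0.0153
```

Call:
move_arm([
  [-5,20,10,0,0,0],
  [-10,35,0,0,0,0],
  [-10,35,0,0,0,0],
  [-10,35,0,0,0,0],
  [-5,30,0,0,0,0],
])

```text
t: 6.77
eef_pos: [0.5474, -0.1274, 0.4164]
ee_rot: [3.141, -0.001, -3.14]
force: [0.6, 0.7, -1.6]
width: 0.0151
```

Call:
move_arm([
  [0,15,0,0,0,0],
  [0,0,0,0,0,0],
  [0,0,0,0,0,0],
  [0,0,0,0,0,0],
  [0,0,0,0,0,0],
])

```text
t: 7.18
eef_pos: [0.549, -0.1145, 0.4163]
ee_rot: [-3.142, -0.001, -3.14]
force: [0.0, -0.7, -0.8]
width: 0.0152
```

```bash
python3 w.py pics/w3 bore cylinder rod
python3 - <<'E'
from h import *
C=cam("wrist")
s=arm.get_state();p=s["eef_pos"]
Rm=R.from_euler("xyz",s["ee_rot"]).as_matrix()
for d in(.2667,.1267): print("expected foot/top px",proj("wrist",p+Rm@[0,0,d],C).round(1))
for r in arm.spot_point("bore","wrist"): print((atz("wrist",r["xy"],.09,C)*1000).round(1),r["score"])
im=arm.grab_frame("top");save(im,"t3.png")
for r in arm.spot_point("bore","top"): print("top",r["xy"],(atz("top",r["xy"],.09)*1000).round(1),r["score"])
E
```

```text
7.1833 [ 0.549  -0.1145  0.4163] [-1.8000e+02 -4.0000e-02 -1.7992e+02] [ 0.03 -0.66 -0.83] 0.015193324263930653 q [ 0.14  0.16 -0.23 -0.   -1.18 -1.71]
cam [[-0.001, -0.951, -0.309, 0.465], [1.0, -0.001, 0.0, -0.114], [-0.001, -0.309, 0.951, 0.396], [0.0, 0.0, 0.0, 1.0]]
yellow [42, 117, 22, 20, 347] [ 52.2 126.6] at z=.149 [ 497.5 -268.5  149. ]
yellow [0, 123, 9, 19, 123] [  3.2 132.4] at z=.149 [ 501.5 -309.4  149. ]
yellow [63, 303, 19, 14, 211] [ 71.7 309.1] at z=.149 [ 665.5 -283.3  149. ]
yellow [233, 306, 43, 18, 575] [253.8 313. ] at z=.149 [ 667.  -114.4  149. ]
bore [337.5 172.5] 0.79
cylinder [319.3 153.4] 0.85
cylinder [253.4 308.4] 0.74
rod [252.3 188.2] 0.92
rod [121.3 111.9] 0.86
rod [ 79.9 113.5] 0.67
rod [124.  242.9] 0.48
expected foot/top px [253.7 190.7]
expected foot/top px [253.3 307. ]
[550.5 -33.4  90. ] 0.79
top [252.8, 223.8] [544.  -33.1  90. ] 0.59
```

```bash
python3 w.py w3
python3 - <<'E'
from h import *
a=cv2.imread("pics/w3.png")[60:260,200:440]; cv2.imwrite("pics/w3c.png",cv2.resize(a,None,fx=3,fy=3,interpolation=cv2.INTER_CUBIC))
E
```

```text
7.5333 [ 0.549  -0.1143  0.4165] [-1.8000e+02 -1.0000e-02 -1.7991e+02] [ 0.1  -0.57 -2.67] 0.015235513799356105 q [ 0.14  0.16 -0.23  0.   -1.18 -1.71]
cam [[-0.001, -0.951, -0.31, 0.465], [1.0, -0.001, 0.0, -0.114], [-0.001, -0.31, 0.951, 0.396], [0.0, 0.0, 0.0, 1.0]]
yellow [42, 117, 22, 20, 349] [ 52.2 126.4] at z=.149 [ 497.5 -268.4  149. ]
yellow [0, 123, 9, 19, 124] [  3.2 132.3] at z=.149 [ 501.6 -309.3  149. ]
yellow [63, 303, 18, 14, 205] [ 71.5 308.9] at z=.149 [ 665.6 -283.5  149. ]
yellow [234, 306, 41, 18, 573] [253.8 313. ] at z=.149 [ 667.3 -114.1  149. ]
```

View pics/w3c.png

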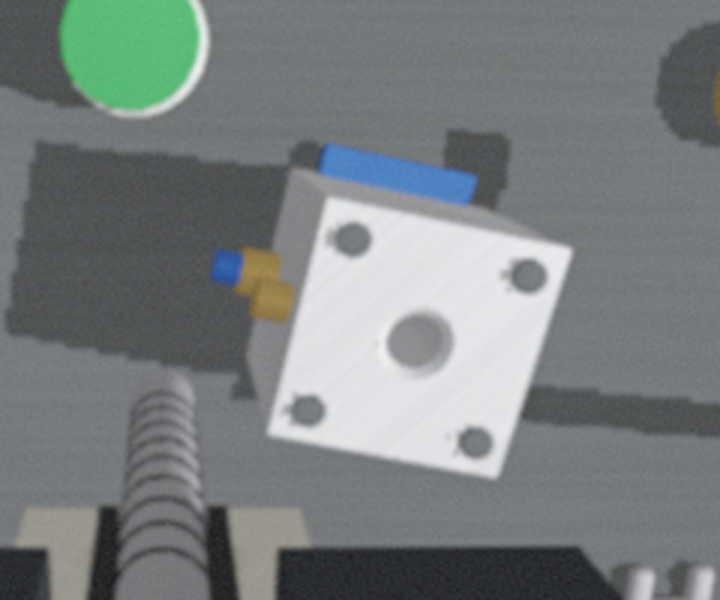

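The crop shows the bore at crop (420,344), i.e. wrist pixel (340,175). The rod foot is at about (255,188), close to where the grip geometry puts it.

Run:
```python
from h import *
K,k1,_=cam("wrist"); C=(K,k1,np.load("w3.npy"))
g=lambda x,y:atz("wrist",(200+(x+.5)/3-.5,60+(y+.5)/3-.5),.09,C)*1000
print("bore",g(420,344).round(1),g(417,344).round(1))
cs=[g(*c) for c in((328,197),(573,249),(498,478),(268,436))]
print(np.array(cs).round(1),np.mean(cs,0).round(1),[np.linalg.norm(cs[i]-cs[i-1]).round(1) for i in range(4)])
bs=[g(*c) for c in((353,240),(529,276),(476,443),(307,411))]; print("bolts",np.mean(bs,0).round(1))
im=cv2.imread("pics/t3.png")[200:245,230:275]; 
h=cv2.imread("pics/t0.png"); 
gr=cv2.cvtColor(h,cv2.COLOR_BGR2GRAY)[195:250,228:285]
m=(gr>190).astype(np.uint8); n,l,s,ce=cv2.connectedComponentsWithStats(m); i=1+s[1:,4].argmax()
r=cv2.minAreaRect(cv2.findNonZero((l==i).astype(np.uint8))); c=np.add(r[0],(228,195)); print(r,"top-face centre",(atz("top",c,.09)*1000).round(1))
```

```text
bore [552.4 -30.8  90. ] [552.4 -31.8  90. ]
[[ 5.052e+02 -6.320e+01  9.000e+01]
 [ 5.210e+02  1.560e+01  9.000e+01]
 [ 5.998e+02 -1.000e-01  9.000e+01]
 [ 5.844e+02 -7.910e+01  9.000e+01]] [552.6 -31.7  90. ] [np.float64(80.8), np.float64(80.3), np.float64(80.3), np.float64(80.5)]
bolts [552.7 -31.9  90. ]
((25.19230842590332, 25.03845977783203), (30.201885223388672, 30.20188331604004), 11.309932708740234) top-face centre [554.  -34.1  90. ]
```

Call:
move_arm([
  [1,20,0,0,0,0],
  [1,30,0,0,0,0],
  [1.5,26,0,0,0,0],
  [0,6,-15,0,0,0],
  [0,0,-20,0,0,0],
])

```text
t: 8.0
eef_pos: [0.5532, -0.0301, 0.3831]
ee_rot: [3.141, 0.004, -3.137]
force: [0.2, 0.1, -3.0]
width: 0.0153
```

Call:
move_arm([
  [0,0,-14,0,0,0],
  [0,0,0,0,0,0],
  [0,0,0,0,0,0],
  [0,0,0,0,0,0],
  [0,0,0,0,0,0],
])

```text
t: 8.42
eef_pos: [0.5529, -0.0321, 0.3689]
ee_rot: [3.141, 0.002, -3.139]
force: [0.6, 0.4, -2.9]
width: 0.0148
```

```bash
python3 w.py w4
python3 - <<'E'
from h import *
a=cv2.imread("pics/w4.png")[100:260,160:360]; b=cv2.cvtColor(arm.grab_frame("scene"),cv2.COLOR_RGB2BGR)[110:260,180:380]
f=lambda i:cv2.resize(i,(600,300) if 0 else (400,320),interpolation=cv2.INTER_CUBIC)
cv2.imwrite("pics/w4c.png",np.hstack([f(a),f(b)]))
E
```

```text
8.4167 [ 0.5529 -0.0321  0.3689] [ 1.7999e+02  1.1000e-01 -1.7988e+02] [ 0.61  0.35 -2.92] 0.014823567353800911 q [ 0.3   0.19 -0.31  0.   -1.07 -1.86]
cam [[-0.002, -0.95, -0.312, 0.469], [1.0, -0.002, -0.0, -0.032], [-0.0, -0.312, 0.95, 0.348], [0.0, 0.0, 0.0, 1.0]]
yellow [234, 306, 41, 18, 565] [253.9 313. ] at z=.149 [632.9 -31.7 149. ]
```

View pics/w4c.png

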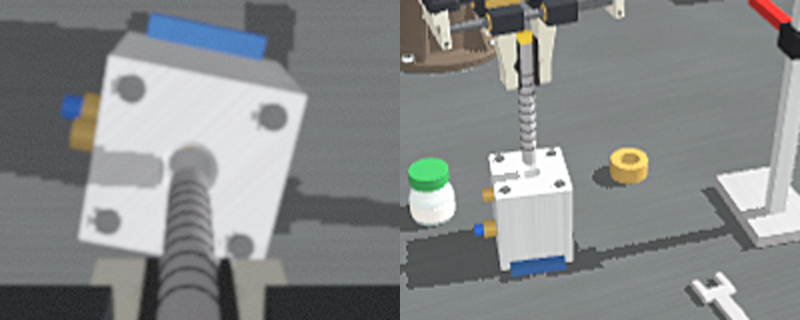

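Run:
```python
from h import *
K,k1,_=cam("wrist"); T=np.load("w4.npy"); C=(K,k1,T)
print(K.round(1).tolist(),k1)
im=cv2.imread("pics/w4.png"); g=cv2.cvtColor(im,cv2.COLOR_BGR2GRAY)
print("bore",(atz("wrist",(257,182.5),.09,C)*1000).round(1))
for c in((110,55),(306,95),(80,240)): print((atz("wrist",(160+c[0]/2,100+c[1]/2),.09,C)*1000).round(1))
print("exp foot",proj("wrist",[.5529,-.0321,.102],C).round(1),"bore exp",proj("wrist",[.5528,-.032,.09],C).round(1))
cv2.imwrite("pics/w4d.png",cv2.resize(im[150:240,220:300],(640,720),interpolation=cv2.INTER_CUBIC)[:600])
```

```text
[[328.4, 0.0, 253.9], [0.0, 328.4, 185.9], [0.0, 0.0, 1.0]] -0.05492221006135786
bore [550.5 -29.3  90. ]
[505.3 -62.4  90. ]
[521.1  15.3  90. ]
[584.4 -78.1  90. ]
exp foot [253.6 189.9] bore exp [253.7 185.1]
```

View pics/w4d.png

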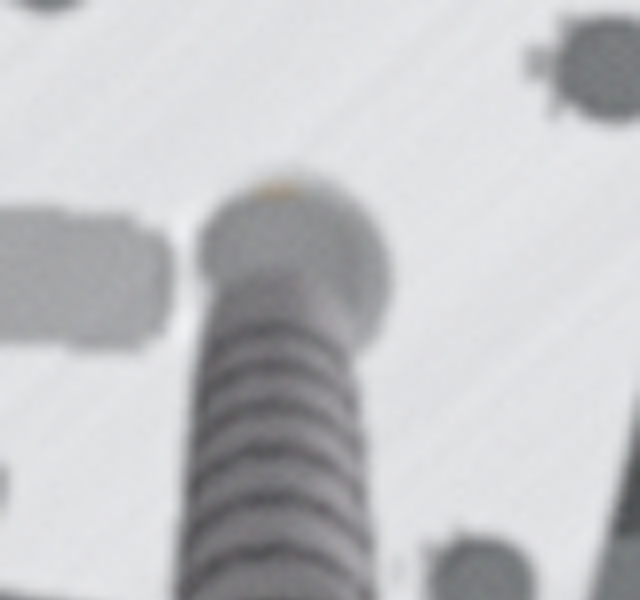

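Call:
move_arm([
  [-0.5,1.2,0,0,0,0],
  [0,0,-5,0,0,0],
  [0,0,-5,0,0,0],
  [0,0,-2,0,0,0],
  [0,0,0,0,0,0],
])

```text
t: 8.93
eef_pos: [0.5517, -0.0308, 0.3547]
ee_rot: [-3.141, -0.002, -3.139]
force: [0.3, 0.8, -2.2]
width: 0.0155
```

Call:
move_arm([
  [0,0,-3,0,0,0],
  [0,0,-3,0,0,0],
  [0,0,-3,0,0,0],
  [0,0,0,0,0,0],
  [0,0,0,0,0,0],
])

```text
t: 9.35
eef_pos: [0.5519, -0.0308, 0.3464]
ee_rot: [-3.141, -0.0, -3.139]
force: [0.5, 0.7, -1.7]
width: 0.0152
```

Call:
move_arm([
  [0,0,-2.5,0,0,0],
  [0,0,-2.5,0,0,0],
  [0,0,-2,0,0,0],
  [0,0,0,0,0,0],
  [0,0,0,0,0,0],
])

```text
t: 9.77
eef_pos: [0.5519, -0.0308, 0.3395]
ee_rot: [-3.141, -0.0, -3.139]
force: [0.5, 0.5, -2.1]
width: 0.0153
```

Call:
move_arm([
  [0,0,-1.5,0,0,0],
  [0,0,-1.5,0,0,0],
  [0,0,-1.5,0,0,0],
  [0,0,-1.5,0,0,0],
  [0,0,-1,0,0,0],
])

```text
t: 10.18
eef_pos: [0.5519, -0.0307, 0.3324]
ee_rot: [-3.142, -0.0, -3.139]
force: [-0.3, 0.6, -1.8]
width: 0.0154
```

Call:
move_arm([
  [0,0,-1.5,0,0,0],
  [0,0,-1.5,0,0,0],
  [0,0,-1.5,0,0,0],
  [0,0,-1.5,0,0,0],
  [0,0,-1,0,0,0],
])

```text
t: 10.6
eef_pos: [0.552, -0.0307, 0.3254]
ee_rot: [-3.142, -0.0, -3.139]
force: [-0.1, -0.2, -2.5]
width: 0.0156
```

Call:
move_arm([
  [0,0,-1.5,0,0,0],
  [0,0,-1.5,0,0,0],
  [0,0,-1.5,0,0,0],
  [0,0,-1.5,0,0,0],
  [0,0,-1,0,0,0],
])

```text
t: 11.02
eef_pos: [0.5519, -0.0307, 0.3184]
ee_rot: [-3.142, -0.0, -3.139]
force: [0.1, 0.5, -1.8]
width: 0.0151
```

Call:
move_arm([
  [0,0,-1.5,0,0,0],
  [0,0,-1.5,0,0,0],
  [0,0,-1.5,0,0,0],
  [0,0,-1.5,0,0,0],
  [0,0,-1,0,0,0],
])

```text
t: 11.43
eef_pos: [0.5519, -0.0308, 0.3114]
ee_rot: [-3.142, -0.0, -3.139]
force: [0.4, 0.6, -2.3]
width: 0.0156
```

Call:
move_arm([
  [0,0,-1.5,0,0,0],
  [0,0,-1.5,0,0,0],
  [0,0,-1.5,0,0,0],
  [0,0,-1.5,0,0,0],
  [0,0,-1,0,0,0],
])

```text
t: 11.85
eef_pos: [0.552, -0.0307, 0.3044]
ee_rot: [-3.142, -0.0, -3.139]
force: [-0.6, -0.5, -2.7]
width: 0.0152
```

Call:
move_arm([
  [0,0,-1.5,0,0,0],
  [0,0,-1.5,0,0,0],
  [0,0,-1.5,0,0,0],
  [0,0,-1.5,0,0,0],
  [0,0,-1,0,0,0],
])

```text
t: 12.27
eef_pos: [0.5519, -0.0308, 0.2974]
ee_rot: [-3.142, -0.0, -3.139]
force: [-0.4, 0.6, -2.0]
width: 0.0149
```

Call:
move_arm([
  [0,0,-1.5,0,0,0],
  [0,0,-1.5,0,0,0],
  [0,0,-1.5,0,0,0],
  [0,0,-1.5,0,0,0],
  [0,0,0,0,0,0],
])

```text
t: 12.68
eef_pos: [0.5521, -0.0307, 0.2918]
ee_rot: [-3.141, 0.0, -3.139]
force: [-1.1, -0.4, 2.5]
width: 0.015
```

Call:
move_arm([
  [0,0,-1,0,0,0],
  [0,0,-1,0,0,0],
  [0,0,-1,0,0,0],
  [0,0,0,0,0,0],
  [0,0,0,0,0,0],
])

```text
t: 13.1
eef_pos: [0.5521, -0.0307, 0.2888]
ee_rot: [-3.142, 0.0, -3.139]
force: [-0.7, -0.2, 2.8]
width: 0.0156
```

Call:
move_arm([
  [0,0,-0.5,0,0,0],
  [0,0,-0.5,0,0,0],
  [0,0,-0.5,0,0,0],
  [0,0,0,0,0,0],
  [0,0,0,0,0,0],
])

```text
t: 13.52
eef_pos: [0.552, -0.0307, 0.2872]
ee_rot: [-3.142, 0.0, -3.139]
force: [-0.4, 0.7, 2.5]
width: 0.0153
```

Call:
move_arm([
  [0,0,-0.5,0,0,0],
  [0,0,-0.5,0,0,0],
  [0,0,-0.5,0,0,0],
  [0,0,0,0,0,0],
  [0,0,0,0,0,0],
])

```text
t: 13.93
eef_pos: [0.552, -0.0307, 0.2857]
ee_rot: [3.142, 0.0, -3.139]
force: [0.1, 0.5, 2.7]
width: 0.0154
```

Call:
move_arm([
  [0,0,-0.5,0,0,0],
  [0,0,-0.5,0,0,0],
  [0,0,-0.5,0,0,0],
  [0,0,0,0,0,0],
  [0,0,0,0,0,0],
])

```text
t: 14.35
eef_pos: [0.552, -0.0307, 0.2841]
ee_rot: [3.142, 0.0, -3.139]
force: [-0.5, 0.2, 3.2]
width: 0.0153
```

Call:
move_arm([
  [0,0,-0.5,0,0,0],
  [0,0,-0.5,0,0,0],
  [0,0,-0.5,0,0,0],
  [0,0,0,0,0,0],
  [0,0,0,0,0,0],
])

```text
t: 14.77
eef_pos: [0.5521, -0.0307, 0.283]
ee_rot: [-3.142, 0.0, -3.139]
force: [-1.2, -0.3, 6.1]
width: 0.0147
```

Call:
move_arm([
  [0,0,-0.5,0,0,0],
  [0,0,-0.3,0,0,0],
  [0,0,0,0,0,0],
  [0,0,0,0,0,0],
  [0,0,0,0,0,0],
])

```text
t: 15.18
eef_pos: [0.5521, -0.0307, 0.2826]
ee_rot: [-3.142, 0.001, -3.139]
force: [-1.7, -0.1, 8.0]
width: 0.0152
```

Call:
move_arm([
  [0,0,-0.5,0,0,0],
  [0,0,-0.5,0,0,0],
  [0,0,-0.5,0,0,0],
  [0,0,0,0,0,0],
  [0,0,0,0,0,0],
])

```text
t: 15.6
eef_pos: [0.5522, -0.0307, 0.2816]
ee_rot: [-3.141, 0.001, -3.139]
force: [-2.0, 0.2, 13.0]
width: 0.0148
```

Call:
move_arm([
  [0,0,0,0,0,0],
  [0,0,0,0,0,0],
  [0,0,0,0,0,0],
  [0,0,0,0,0,0],
  [0,0,0,0,0,0],
])

```text
t: 16.02
eef_pos: [0.5522, -0.0308, 0.2816]
ee_rot: [-3.141, 0.001, -3.139]
force: [-2.7, 0.5, 12.3]
width: 0.015
```

Call:
move_arm([
  [0,0,0.8,0,0,0],
  [0,0,0.8,0,0,0],
  [0,0,0.8,0,0,0],
  [0,0,0,0,0,0],
  [0,0,0,0,0,0],
])

```text
t: 16.43
eef_pos: [0.552, -0.0308, 0.2831]
ee_rot: [-3.142, 0.0, -3.139]
force: [-0.9, -0.5, 5.5]
width: 0.0153
```

Call:
move_arm([
  [0,0,0.6,0,0,0],
  [0,0,0.4,0,0,0],
  [0,0,0,0,0,0],
  [0,0,0,0,0,0],
  [0,0,0,0,0,0],
])

```text
t: 16.85
eef_pos: [0.552, -0.0307, 0.2837]
ee_rot: [3.142, -0.0, -3.139]
force: [-0.1, 0.4, 2.3]
width: 0.0151
```

Call:
move_arm([
  [0,0,0.5,0,0,0],
  [0,0,0,0,0,0],
  [0,0,0,0,0,0],
  [0,0,0,0,0,0],
  [0,0,0,0,0,0],
])

```text
t: 17.27
eef_pos: [0.552, -0.0307, 0.2841]
ee_rot: [-3.142, -0.0, -3.139]
force: [0.4, 0.6, 1.4]
width: 0.0153
```

Call:
move_arm([
  [0,0,0,0,0,0],
  [0,0,0,0,0,0],
  [0,0,0,0,0,0],
  [0,0,0,0,0,0],
  [0,0,0,0,0,0],
], claw=0)

```text
t: 17.68
eef_pos: [0.5519, -0.0307, 0.2842]
ee_rot: [-3.142, -0.0, -3.139]
force: [0.2, 0.4, 0.2]
width: 0.043
```

Call:
move_arm([
  [0,0,0,0,0,0],
  [0,0,0,0,0,0],
  [0,0,0,0,0,0],
  [0,0,0,0,0,0],
  [0,0,0,0,0,0],
])

```text
t: 18.1
eef_pos: [0.552, -0.0307, 0.2843]
ee_rot: [3.142, 0.0, -3.139]
force: [0.1, -0.6, 0.0]
width: 0.0763
```

Call:
move_arm([
  [0,0,10,0,0,0],
  [0,0,30,0,0,0],
  [0,0,35,0,0,0],
  [0,0,35,0,0,0],
  [0,0,35,0,0,0],
])

```text
t: 18.52
eef_pos: [0.5515, -0.0309, 0.4318]
ee_rot: [-3.141, 0.0, -3.139]
force: [1.3, 0.0, -0.1]
width: 0.0875
```

Call:
move_arm([
  [-2,25,10,0,0,0],
  [-4,35,5,0,0,0],
  [-4,35,0,0,0,0],
  [-4,35,0,0,0,0],
  [-4,35,0,0,0,0],
], claw=255, squeeze=20)

```text
t: 18.93
eef_pos: [0.5333, 0.1355, 0.4456]
ee_rot: [3.141, 0.001, -3.14]
force: [1.0, 0.8, -0.0]
width: 0.0597
```

Call:
move_arm([
  [-4,30,0,0,0,0],
  [0,20,0,0,0,0],
  [0,0,0,0,0,0],
  [0,0,0,0,0,0],
  [0,0,0,0,0,0],
])

```text
t: 19.35
eef_pos: [0.5298, 0.1841, 0.4447]
ee_rot: [3.142, 0.0, -3.139]
force: [-0.7, 0.5, -0.4]
width: 0.0269
```

```bash
python3 w.py w5 pointer
python3 - <<'E'
from h import *
K,k1,_=cam("wrist"); C=(K,k1,np.load("w5.npy"))
im=cv2.cvtColor(cv2.imread("pics/w5.png"),cv2.COLOR_BGR2HSV)
m=cv2.inRange(im,(0,150,80),(8,255,255))|cv2.inRange(im,(172,150,80),(180,255,255))
n,l,s,ce=cv2.connectedComponentsWithStats(m); i=1+s[1:,4].argmax(); print(s[i],ce[i])
b=cv2.boxPoints(cv2.minAreaRect(cv2.findNonZero((l==i).astype(np.uint8)))); print(b.round(1).tolist())
for p in b: print((atz("wrist",p,.228,C)*1000).round(1))
a=cv2.cvtColor(arm.grab_frame("scene"),cv2.COLOR_RGB2BGR); cv2.imwrite("pics/s5.png",a)
cv2.imwrite("pics/v5.png",np.hstack([cv2.resize(cv2.imread("pics/w5.png"),(400,300)),cv2.resize(a[90:240,190:390],(400,300))]))
print([(r["xy"],r["score"]) for r in arm.spot_point("rod_top","scene")])
print(proj("scene",[.5525,-.0313,.1575]))
E
```

```text
19.35 [0.5298 0.1841 0.4447] [ 1.8000e+02  1.0000e-02 -1.7985e+02] [-0.69  0.49 -0.41] 0.02688593519492187 q [ 0.68  0.15 -0.18  0.   -1.24 -2.25]
cam [[-0.002, -0.951, -0.31, 0.446], [1.0, -0.002, -0.0, 0.184], [-0.001, -0.31, 0.951, 0.424], [0.0, 0.0, 0.0, 1.0]]
yellow [8, 197, 21, 18, 288] [ 18.1 205.4] at z=.149 [554.8 -34.4 149. ]
pointer [354.5 219.7] 0.89
pointer [ 55.7 185.4] 0.28
[ 338  186   35   57 1322] [355.04916793 214.53555219]
[[336.3999938964844, 240.60000610351562], [350.6000061035156, 183.60000610351562], [373.6000061035156, 189.39999389648438], [359.3999938964844, 246.39999389648438]]
[547.8 239.4 228. ]
[507.9 245.1 228. ]
[511.7 260.3 228. ]
[552.2 255.4 228. ]
[([115.1, 235.7], 0.97), ([116.3, 185.1], 0.93), ([91.9, 186.7], 0.83), ([247.1, 165.8], 0.57), ([196.6, 209.6], 0.57)]
[243.14008911 163.07744703]
```

View pics/v5.png

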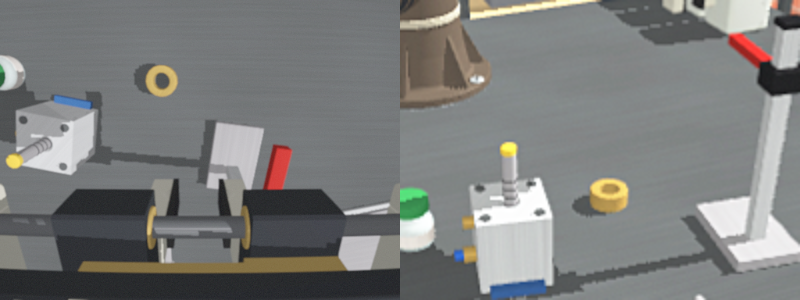

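The left half shows the red arm in the wrist view at about (355,215). The right half shows the rod standing upright in the bore with its cap on top. I'll push the red arm down with closed fingertips, since the tip height is known as TCP − 178 mm.

Call:
move_arm([
  [1,16,0,0,0,0],
  [0,25,0,0,0,0],
  [0,25,0,0,0,0],
  [0,0,0,0,0,0],
  [0,0,0,0,0,0],
])

```text
t: 19.97
eef_pos: [0.5311, 0.2513, 0.4439]
ee_rot: [-3.141, -0.0, -3.138]
force: [-0.0, -0.3, -0.8]
width: 0.0006
```

Call:
move_arm([
  [0,0,-8,0,0,0],
  [0,0,-8,0,0,0],
  [0,0,-4,0,0,0],
  [0,0,0,0,0,0],
  [0,0,0,0,0,0],
])

```text
t: 20.38
eef_pos: [0.531, 0.2497, 0.4239]
ee_rot: [-3.141, -0.001, -3.14]
force: [0.1, 0.5, 0.3]
width: 0.0006
```

```bash
python3 w.py w6
python3 - <<'E'
from h import *
a=cv2.imread("pics/w6.png"); b=cv2.cvtColor(arm.grab_frame("scene"),cv2.COLOR_RGB2BGR)[50:170,290:450]
cv2.imwrite("pics/v6.png",np.hstack([cv2.resize(a,(400,300)),cv2.resize(b,(400,300))]))
E
```

```text
20.3833 [0.531  0.2497 0.4239] [-1.7996e+02 -3.0000e-02 -1.7991e+02] [0.14 0.46 0.31] 0.0006428090360620852 q [ 0.77  0.2  -0.16  0.   -1.21 -2.34]
cam [[-0.001, -0.951, -0.309, 0.447], [1.0, -0.002, 0.001, 0.25], [-0.001, -0.309, 0.951, 0.403], [0.0, 0.0, 0.0, 1.0]]
```

View pics/v6.png

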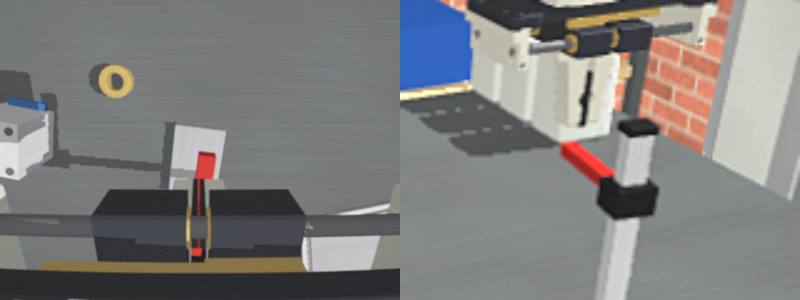

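Call:
move_arm([
  [0,1.5,-4,0,0,0],
  [0,0,-4,0,0,0],
  [0,0,-4,0,0,0],
  [0,0,-4,0,0,0],
  [0,0,-4,0,0,0],
])

```text
t: 20.9
eef_pos: [0.5309, 0.2518, 0.4037]
ee_rot: [-3.141, -0.0, -3.139]
force: [-0.2, -0.7, -0.1]
width: 0.0006
```

Call:
move_arm([
  [0,0,-4,0,0,0],
  [0,0,-4,0,0,0],
  [0,0,-4,0,0,0],
  [0,0,-4,0,0,0],
  [0,0,-4,0,0,0],
])

```text
t: 21.32
eef_pos: [0.5309, 0.2517, 0.3841]
ee_rot: [3.142, 0.0, -3.139]
force: [-1.5, 0.3, 4.4]
width: 0.0004
```

Call:
move_arm([
  [0,0,-4,0,0,0],
  [0,0,-4,0,0,0],
  [0,0,-4,0,0,0],
  [0,0,-4,0,0,0],
  [0,0,-4,0,0,0],
])

```text
t: 21.73
eef_pos: [0.531, 0.2518, 0.3638]
ee_rot: [-3.142, -0.0, -3.139]
force: [-2.7, -0.2, 4.5]
width: 0.0003
```

Call:
move_arm([
  [0,0,-4,0,0,0],
  [0,0,-4,0,0,0],
  [0,0,-4,0,0,0],
  [0,0,-4,0,0,0],
  [0,0,-4,0,0,0],
])

```text
t: 22.15
eef_pos: [0.531, 0.2517, 0.3438]
ee_rot: [-3.142, -0.0, -3.139]
force: [-2.3, -0.7, 3.8]
width: 0.0007
```

Call:
move_arm([
  [0,0,-3,0,0,0],
  [0,0,-3,0,0,0],
  [0,0,-1.5,0,0,0],
  [0,0,0,0,0,0],
  [0,0,0,0,0,0],
])

```text
t: 22.57
eef_pos: [0.5311, 0.2518, 0.3365]
ee_rot: [3.142, 0.0, -3.139]
force: [-0.1, -0.7, -1.1]
width: 0.0003
```

Call:
move_arm([
  [0,0,-0.4,0,0,0],
  [0,0,-0.4,0,0,0],
  [0,0,-0.3,0,0,0],
  [0,0,0,0,0,0],
  [0,0,0,0,0,0],
])

```text
t: 22.98
eef_pos: [0.531, 0.2518, 0.336]
ee_rot: [3.141, 0.0, -3.139]
force: [-0.5, -0.5, 3.9]
width: 0.0
```

Run:
```python
from h import *
a=arm.grab_frame("scene"); save(a,"s7.png"); a=cv2.imread("pics/s7.png")
h=cv2.cvtColor(a,cv2.COLOR_BGR2HSV)
m=cv2.inRange(h,(0,150,80),(8,255,255))|cv2.inRange(h,(172,150,80),(180,255,255)); m[:95]=0
n,l,s,ce=cv2.connectedComponentsWithStats(m); print([(s[i].tolist()) for i in range(1,n) if s[i,4]>20])
for p in([.5105,.2525,.1575],[.535,.2495,.1575],[.600,.242,.1575]): print(proj("scene",p).round(1))
cv2.imwrite("pics/v7.png",cv2.resize(a[90:230,210:430],(792,504),interpolation=cv2.INTER_CUBIC))
```

```text
[[351, 137, 20, 14, 123]]
[350.8 132.4]
[355.4 136.7]
[369.  149.2]
```

View pics/v7.png

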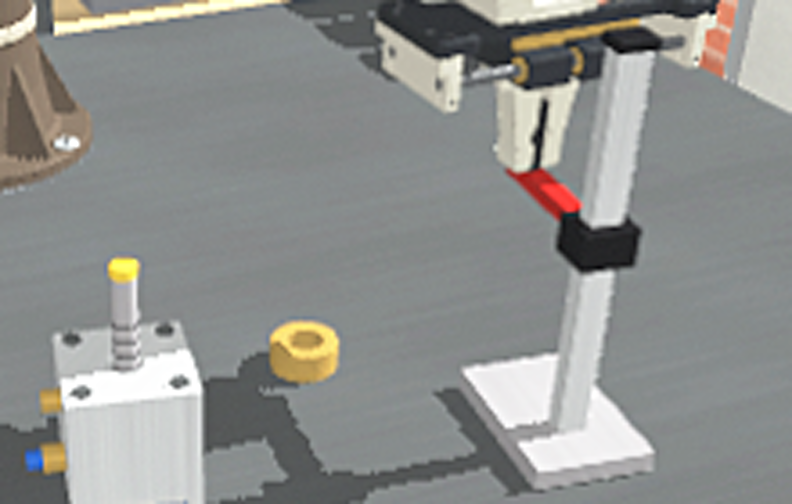

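The arm's upper face is at 336.0 − 178 = 158.0 mm. The rod top is at 157.5 mm, and its picture position (244,163) agrees with the prediction (243,163). I'll back away upward.

Call:
move_arm([
  [0,0,3,0,0,0],
  [0,0,15,0,0,0],
  [0,0,30,0,0,0],
  [0,0,30,0,0,0],
  [0,0,30,0,0,0],
])

```text
t: 23.45
eef_pos: [0.5308, 0.2516, 0.4446]
ee_rot: [-3.141, -0.001, -3.139]
force: [1.1, 0.0, -0.1]
width: 0.0003
```

Call:
move_arm([
  [-15,0,10,0,0,0],
  [-15,0,0,0,0,0],
  [0,0,0,0,0,0],
  [0,0,0,0,0,0],
  [0,0,0,0,0,0],
])

```text
t: 23.87
eef_pos: [0.501, 0.2518, 0.4534]
ee_rot: [-3.141, -0.0, -3.139]
force: [-0.3, 0.3, 0.3]
width: 0.0009
```

Run:
```python
from h import *
a=arm.grab_frame("scene"); save(a,"s8.png"); b=arm.grab_frame("top")
P=[(r["xy"],r["score"]) for r in arm.spot_point("pointer","scene")][:1]; Q=[r["xy"] for r in arm.spot_point("pointer","top")][:1]
print(P,Q, tri("scene",P[0][0],"top",Q[0]).round(4) if P and Q else "")
for c,im in(("scene",a),("top",b)):
    h=cv2.cvtColor(im,cv2.COLOR_RGB2HSV); n,l,s,ce=cv2.connectedComponentsWithStats(cv2.inRange(h,(24,150,120),(34,255,255)))
    print(c,[(s[i].tolist(),ce[i].round(1).tolist()) for i in range(1,n) if s[i,4]>8 and 200<ce[i,0]<300 and ce[i,1]>80], proj(c,[.5525,-.0313,.1575]).round(1),proj(c,[.5525,-.0313,.1535]).round(1))
cv2.imwrite("pics/v8.png",cv2.resize(cv2.imread("pics/s8.png")[90:230,210:430],(792,504),interpolation=cv2.INTER_CUBIC))
print(arm.get_state()["force"].round(2))
```

```text
[([358.0, 137.2], 0.92)] [[136.1, 218.0]] [0.5467 0.2528 0.1618]
scene [([240, 162, 8, 6, 37], [243.8, 164.4])] [243.1 163.1] [243.2 164.8]
top [([251, 214, 6, 6, 20], [253.2, 216.5])] [252.6 217.3] [252.5 217.5]
[ 0.03 -0.39  0.58]
```

View pics/v8.png

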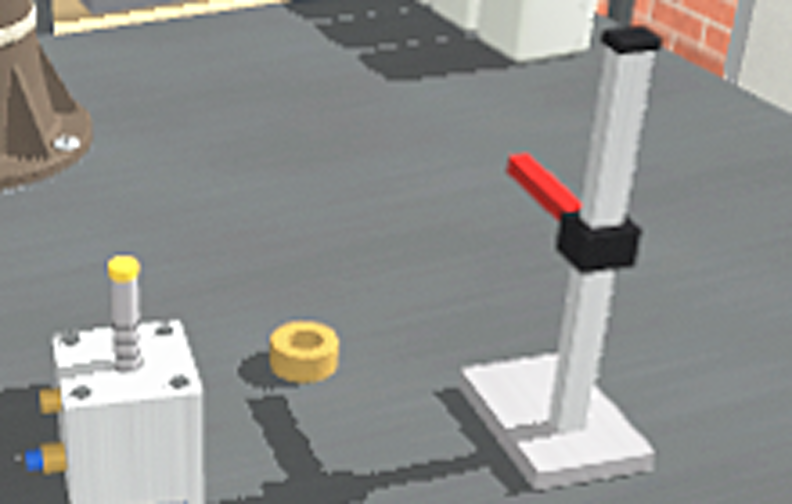

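The arm is clear of everything. The cap is at (244,164), matching the predicted rod top, and the red arm stays where it was left. Handing in.

```bash
python3 -c "
from station import arm
print(arm.job_done())"
```

```text
the job is handed in; nothing more can be done
None
```

I handed the job in at about 24 s, with the rod standing in the bore and the red arm of the gauge set to its top. `job_done` gives no verdict, so the result rests on my own checks below.

- **Pressing the piston home:** The piston slid at about 5 N. I then pressed it onto the cushion and held about 14.5–15 N for over 0.4 s, never reading more than about 15 N. I unloaded before opening the gripper.
- **Depth:** With the rod released, its foot stood about 17.5 mm above the bench, so the bore is about 72.5 mm deep with the piston home. The rod top is at about 157.5 mm.
- **Gauge:** I pushed the red arm down with the closed fingertips. They were last in contact at 158.0 mm, within 1 mm of the rod top.
- **Last checks:**
  - The final picture shows the rod upright in the bore and the gripper touching nothing. The cap lies within about 1.3 pixels of the predicted position.
  - The networks' estimate of the red arm's height disagreed, at about 162 mm. That kind of estimate also read at least 2 mm high before the push, so I trusted the contact height.
  - I saw no contact with the jar, bushing or spanner, but did not measure their positions again at the end.

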